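# Open the mould box

## Task

On the long beech box, turn both steel turn buttons about a quarter turn aside so that they no longer hold the lid panel, and leave them so. Then lift the panel out of its frame by its bar handle and set it down gently, flat and handle up, in the middle of the grey silicone mat.

Things in the scene. Friction and masses are not known exactly. Their poses are not given: they have to be found in the camera images.
- turn_a (a joint): Steel turn button on the long box's rim (rim 57 mm above work surface): bar 56 long, 12 wide, 2 to 22 mm above rim, on a central vertical pivot 92.5 mm from the handle's centre along the panel's +y (panel in frame). 0 = along panel y, inner end 13 mm over the opening, holding the panel; + = counter-clockwise from above. Starts within 0.3 of 0; stops at +-1.7; clear beyond 1.2 either way; square across 1.57
- turn_b (a joint): The other turn button, same size and joint values, at the opposite end: its pivot is 92.5 mm from the handle's centre along the panel's -y. Both turn either way with light friction (0.04 N m) and stay where they are left. The long beech box is 150 x 236 mm, 45 high, fixed. A smaller square beech box with a round knob is not the one to open.
- panel_handle (a point): Centre of the bar handle (70 long along the panel's y, 14 wide along x, 28 mm high) in the middle of the loose plywood lid panel, 104 (x) x 150 (y) x 8 mm, 0.16 kg; z up. The point is 14 mm above the panel's top, 22 above its underside. The panel lies in the box's rebate with 2.5 mm play, top flush with the rim; its y starts within 0.4 rad of world y.
- mat_top (a point): Centre of the top face of the hard grey silicone mat, 220 x 220 mm, 6 mm thick, fixed on the walnut board; top face 18 mm above the work surface. Axes along its edges, z up. With the panel lying on it the handle's centre is 22 mm above this point. Box and mat lie left and right of the middle, either way round.
Mind the look-alikes: they are no part of the job. There is more than one size of the part that bears panel_handle; the job needs the larger.

How it is judged:
On the way, in this order (a step that is already met when the one before it is completed fails the run):
1. both turn buttons are turned aside while the panel still lies in its frame ((value of joint turn_a above 1.2 rad or value of joint turn_a below -1.2 rad) and (value of joint turn_b above 1.2 rad or value of joint turn_b below -1.2 rad) and distance of panel_handle from where it was at the start of the episode below 0.012 m), for 0.1 s.
2. the panel is lifted out, its handle at least 40 mm higher than it was (height (world z) of panel_handle above 0.111 m and angle between panel_handle's own z axis and vertical below 0.6 rad), for 0.1 s.
At the end, for the whole second after the job is handed in: Both turn buttons are still turned aside (more than 1.2 rad either way from holding), and the panel lies released on the mat, handle up and flat within 0.1 rad, its centre within 40 mm of the mat's centre and its handle 15 to 29 mm above the mat's top ((value of joint turn_a above 1.2 rad or value of joint turn_a below -1.2 rad) and (value of joint turn_b above 1.2 rad or value of joint turn_b below -1.2 rad) and horizontal distance between panel_handle and mat_top below 0.04 m and z of panel_handle in the frame of mat_top between 0.015 and 0.029 m and angle between panel_handle's own z axis and vertical below 0.1 rad); the robot touches nothing.
It fails at once if the panel is let go more than 30 mm above the mat (horizontal distance between panel_handle and mat_top below 0.15 m and z of panel_handle in the frame of mat_top between 0.052 and 1 m and contact force between the fingers and panel below 0.05 N).
It also fails if it takes over 61 s, if anything falls off the work surface, if the arm or the gripper's body presses on something with over 40 N, if the wrist force passes 120 N, or if a joint passes its speed limit or range.

## Robot

A 6-joint arm with a two-finger parallel gripper is mounted at the origin on the work surface. World frame = base frame: x ahead of the robot, y to its left, z up, the work surface at z = 0. Lengths are in m, angles in rad, forces in N, time in s.
With the tool pointing down it reaches from about 0.325 to 0.775 m from the base axis. Payload 5.5 kg.
Tool frame: the origin (TCP) lies between the finger pads; the fingertips stand 19 mm ahead of it and the grasp point (between the pads) is the TCP; z points along the fingers, y is the direction in which the jaws open and shut (so a half turn about z gives the same grasp; the last joint's range is limited). The gripper opens to 88 mm and grips with 3 to 60 N. Pads are 20 mm wide; open, the fingers measure 115 mm over their backs; the gripper's body (75 mm by 178 mm) begins 61 mm behind the grasp point.
Start: joints at [-1.332, 0.091, 1.231, -0, 1.82, -0.057], TCP at [0.175, -0.574, 0.242] pointing down, gripper open.
Joint ranges: [-2.87, 2.87], [-0.86, 2.18], [0.17, 2.46], [-1.51, 4.65], [0.06, 2.69], [-2.65, 2.65]. Speed limits (rad/s): [2.57, 2.57, 3.01, 3.14, 3.14, 3.14].

## Interface

Orientations are given as a 3x3 rotation matrix whose columns are the frame's x, y, z axes.
In Python, from station import r gives the robot as it stands. The module is installed in compiled form; this text tells all that it offers.
- The arm moves only by the tool arm_command, never from a script. Its argument "series" is a list of rows, each an object with "slide": the shift along the tool's x, y, z in m, a list of three; "spin": the turn about the tool's z in degrees. A call has 1 to 12 rows; each row is the pose to reach, as a shift and turn from the pose measured when the call began, along the tool's axes at that moment; what a row does not reach only later rows make up. A row lasts 1/10 s, in which the tool goes at most 50 mm and 8.59 degrees, less where a joint would pass 70% of its speed; a pose out of reach is approached as far as the arm can. A call with a gripper value outside its range is refused whole. "gripper" is the closure, from -1 (fully open) to 1 (shut), set as the call begins (left out, the last holds). The fingers move at their own pace and stop on an object; the grip force is fixed at half the most. Time passes only in rows, so rows that repeat a pose let the fingers close. It gives the time, the measured TCP pose, the force and the opening at its end, in the units of the state.
- r.sense(): the state, without advancing time (a new reading comes with each control period).
- r.get_image(name): name is "scene" or "top" or "wrist"; returns the picture (384x512x3 uint8, red, green, blue); there is no depth.
- r.camera_model(name): a dict with "fx", "fy", "cx", "cy" (pixels), "xyz" and "attitude" of the camera in the world; the wrist camera has in their place "hand_eye" (4x4, takes a point from camera to tool coordinates, whose origin is the TCP and whose axes are the flange's). Camera axes: x right, y up, looking along -z (the intrinsics and any distortion apply to the point x, -y, -z); pixel columns grow to the right and rows downward; lengths in m; the calibration is good to about 2 mm. The wrist camera is an equidistant fisheye: a pixel r from the principal point sees the ray r / f radians off the axis. A picture is of the moment at which its call begins: read the wrist's pose just before it. camera_model takes no time and is no camera call.
- r.sign_off(): hands the job in, once; it reports no verdict.
The state is a dict: "time_s": time; "joint_pos": joint angles; "dq": joint speeds; "joint_torque": joint torques, N m; "position": TCP position; "ee_rot": TCP orientation; "ft_force": force on the tool from outside, world axes, zero at the start; "wrist_torque": the same for the moment, N m; "grip_width": opening from 0.0 (shut) to 1.0 (fully open).
Only numpy, scipy, OpenCV 4.12 (cv2) and the standard library are available. Lean on these libraries where they do the work, as an engineer would, in place of code of your own. Each camera call takes 0.05 s, during which the arm holds its last target. There are 200 camera calls.

## Working session

There is one attempt and no reset: what is moved stays moved. The work goes in short steps, Python scripts to look and compute and a tool call to move; the robot and the scene stay as the last step left them, time stands still between calls to the robot, and variables do not carry over. Pictures are saved under pics/ and viewed, about 8 in all and at most 12, crops included, and the job is handed in when it is done.

Besides the shell and the picture viewer there is one more tool, called in YAML: its name, and indented under it one key for each argument. arm_command: Moves the arm, as the interface text tells. Its arguments: {"type":"object","properties":{"series":{"type":"array","items":{"type":"object","properties":{"slide":{"type":"array","items":{"type":"number"}},"spin":{"type":"number"}}}},"gripper":{"type":"number"}},"required":["series"]}

```bash
mkdir -p pics; python3 - <<'E'
from station import r
import cv2,numpy as np
s=r.sense();print(s['time_s'],s['position'],np.round(s['ee_rot'],3).tolist(),s['grip_width'])
for n in('top','scene'):
    cv2.imwrite(f'pics/{n}0.png',r.get_image(n)[:,:,::-1]);print(n,r.camera_model(n))
print(r.camera_model('wrist'))
E
```

```text
0.0 [ 0.17483076 -0.57368745  0.24053015] [[0.957, 0.291, -0.0], [0.291, -0.957, 0.002], [0.0, -0.002, -1.0]] 0.9959264642919344
top {'fx': 497.4159034948195, 'fy': 497.4159034948195, 'cx': 253.77789370190203, 'cy': 197.32408988926264, 'xyz': array([ 0.17950281, -0.03348582,  1.33653579]), 'attitude': array([[ 1.05301761e-03,  9.84344386e-01, -1.76252720e-01],
       [-9.99971977e-01, -2.69863835e-04, -7.48145644e-03],
       [-7.41189388e-03,  1.76255659e-01,  9.84316517e-01]])}
scene {'fx': 448.02401933441, 'fy': 448.02401933441, 'cx': 260.44622777141336, 'cy': 192.83714877341018, 'xyz': array([0.88896283, 0.84483126, 0.95755826]), 'attitude': array([[-0.87028906, -0.32909379,  0.36646177],
       [ 0.49253403, -0.58552765,  0.64386924],
       [ 0.00268013,  0.74084725,  0.6716682 ]])}
{'fx': 297.3186396354542, 'fy': 297.3186396354542, 'cx': 256.8718729569712, 'cy': 190.233802719079, 'hand_eye': array([[ 2.79283170e-04,  9.64331986e-01,  2.64695567e-01,
         7.10972988e-02],
       [ 9.99999604e-01, -4.92887871e-04,  7.40565785e-04,
        -9.14955805e-04],
       [ 8.44616509e-04,  2.64695255e-01, -9.64331742e-01,
        -1.43442305e-01],
       [ 0.00000000e+00,  0.00000000e+00,  0.00000000e+00,
         1.00000000e+00]])}
```

View pics/top0.png

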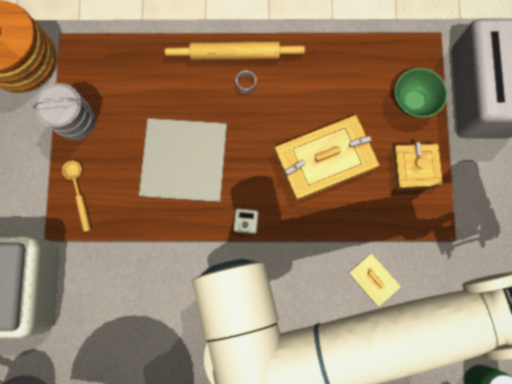

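View pics/scene0.png

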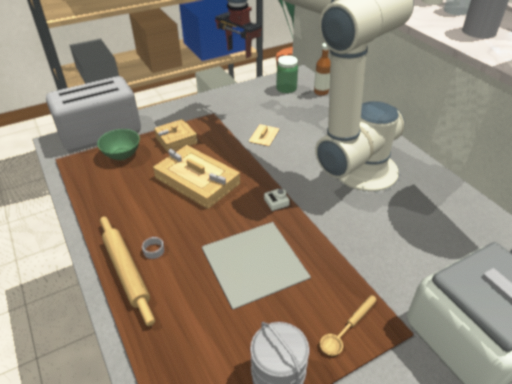

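The pictures show these look-alikes, with top-image pixels:
- **Long box:** its panel and handle are at (327,155), with buttons at (295,168) and (360,142). This one has the larger panel, so it is the target.
- **Square box with a knob:** at (418,165), not the one to open.
- **Small loose panel with handle:** at (375,279), a decoy.
- **Grey mat:** at (184,160).

Next is a close crop, with positions worked out from it.

```bash
cat > h.py <<'E'
import numpy as np,cv2
from station import r
def ray(n,u,v,z):
    c=r.camera_model(n);d=np.array([(u-c['cx'])/c['fx'],-(v-c['cy'])/c['fy'],-1])
    w=c['attitude']@d;return c['xyz']+w*(z-c['xyz'][2])/w[2]
def proj(n,p):
    c=r.camera_model(n);q=c['attitude'].T@(np.array(p)-c['xyz']);return c['cx']+c['fx']*q[0]/-q[2],c['cy']-c['fy']*q[1]/-q[2]
def toolrel(p):
    s=r.sense();return s['ee_rot'].T@(np.array(p)-s['position'])
E
python3 - <<'E'
from h import *
im=cv2.imread('pics/top0.png')
c=cv2.resize(im[105:210,265:395],None,fx=6,fy=5.7142857,interpolation=cv2.INTER_CUBIC)
c=cv2.resize(im[105:205,265:395],None,fx=6,fy=6,interpolation=cv2.INTER_CUBIC);cv2.imwrite('pics/crop1.png',c)
g=im.astype(int);m=((abs(g[...,0]-g[...,2])<25)&(g.sum(2)>450)).astype(np.uint8);m[:,:135]=0;m[:,232:]=0;m[:110]=0;m[206:]=0
cs,_=cv2.findContours(m,0,2);k=max(cs,key=cv2.contourArea);b=cv2.minAreaRect(k);print(b)
for q in cv2.boxPoints(b):print(ray('top',*q,.018))
print('mat',ray('top',*b[0],.018))
for q in[(295,168),(360,142)]:print(ray('top',*q,.069))
print(ray('top',327,154,.085))
E
```

```text
((162.30770874023438, 187.96153259277344), (10.26195240020752, 14.42220401763916), 56.30992889404297)
[0.44215869 0.24807783 0.018     ]
[0.46427817 0.21627217 0.018     ]
[0.44065343 0.20008691 0.018     ]
[0.41866784 0.23183564 0.018     ]
mat [0.44140587 0.22407681 0.018     ]
[ 0.48433611 -0.1315609   0.069     ]
[ 0.55460922 -0.30382442  0.069     ]
[ 0.5177108  -0.21377774  0.085     ]
```

View pics/crop1.png

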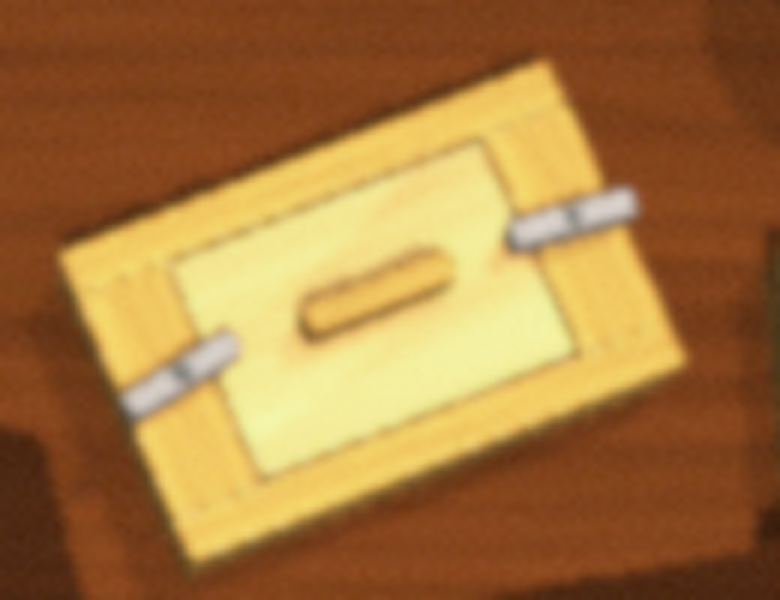

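The crop confirms the choice: a long frame with two buttons. In the crop, A's pivot is at (182,371) with ends (130,403) and (238,343), and B's pivot is at (573,216) with ends (510,238) and (636,200). The handle is centred near (378,287).

```bash
python3 - <<'E'
from h import *
f=lambda x,y,z:ray('top',265+(x+.5)/6-.5,105+(y+.5)/6-.5,z)
R=np.array([f(*p,.057) for p in[(62,250),(547,62),(688,358),(195,563)]])
P=np.array([f(*p,.057) for p in[(172,262),(485,140),(578,354),(262,480)]])
for X in(R,P):
    print(np.round(X.mean(0),4),[round(np.linalg.norm(X[i]-X[i-1]),4) for i in range(4)]);d=X[0]-X[1]+X[3]-X[2];print('ang',np.arctan2(-d[0],d[1]))
A=f(182,371,.079);B=f(573,216,.079);print('A',A,'B',B,np.linalg.norm(A-B),(A+B)/2);d=A-B;print('ang',np.arctan2(-d[0],d[1]))
for a,b in[((238,343),(130,403)),((510,238),(636,200))]:
    e=[f(*a,.079),f(*b,.079)];d=e[0]-e[1];d*=np.sign(d[1]);print('btn ctr',(e[0]+e[1])/2,'ends',e,np.linalg.norm(d),np.arctan2(-d[0],d[1]))
print('handle',f(378,287,.085))
im=cv2.imread('pics/top0.png');hsv=cv2.cvtColor(im,cv2.COLOR_BGR2HSV);print(im[160,184],hsv[160,184])
m=(np.abs(im.astype(int)-im[160,184].astype(int)).max(2)<30).astype(np.uint8)
_,l,st,_=cv2.connectedComponentsWithStats(m);m=(l==l[160,184]).astype(np.uint8)
k=max(cv2.findContours(m,0,2)[0],key=cv2.contourArea);b=cv2.approxPolyDP(k,6,True)[:,0];print(b.tolist())
M=np.array([ray('top',*map(float,q),.018) for q in b]);print(M.round(4).tolist(),M.mean(0),[np.linalg.norm(M[i]-M[i-1]) for i in range(len(M))])
E
```

```text
[ 0.5208 -0.2173  0.057 ] [np.float64(0.1521), np.float64(0.2346), np.float64(0.1479), np.float64(0.2365)]
ang 0.38864025796149837
[ 0.52   -0.2177  0.057 ] [np.float64(0.1057), np.float64(0.1511), np.float64(0.1052), np.float64(0.151)]
ang 0.3822237687304605
A [ 0.48615104 -0.13062813  0.079     ] B [ 0.55549338 -0.30204983  0.079     ] 0.18491554407661273 [ 0.52082221 -0.21633898  0.079     ]
ang 0.3843910072225081
btn ctr [ 0.48528401 -0.13152027  0.079     ] ends [array([ 0.49859629, -0.15504612,  0.079     ]), array([ 0.47197174, -0.10799441,  0.079     ])] 0.054062278767168126 0.5149361430261793
btn ctr [ 0.55414487 -0.30202796  0.079     ] ends [array([ 0.54558339, -0.2742775 ,  0.079     ]), array([ 0.56270635, -0.32977842,  0.079     ])] 0.05808225639694117 0.29925181738845796
handle [ 0.52194984 -0.2153954   0.085     ]
[168 191 195] [ 26  35 195]
[[149, 119], [140, 194], [219, 199], [225, 125]]
[[0.6365, 0.2676, 0.018], [0.4248, 0.2839, 0.018], [0.411, 0.0702, 0.018], [0.6189, 0.0564, 0.018]] [0.52281485 0.16950099 0.018     ] [np.float64(0.21198495943696424), np.float64(0.21235707861264916), np.float64(0.21411511019959034), np.float64(0.2082874709120401)]
```

The geometry agrees: pivots 184.9 mm apart (185 expected), rim 150 x 236 mm, mat about 212 mm by contour. Values to use:
- **Panel:** yaw 0.385.
- **A:** (0.486,-0.1305), +0.13 from holding.
- **B:** (0.5555,-0.302), -0.085 from holding.
- **Mat:** (0.523,0.1695).

I'll move above B with the jaws across its bar.

arm_command:
  series:
    - {"slide": [0.443,-0.149,0.041],"spin": -90}
    - {"slide": [0.443,-0.149,0.041],"spin": -90}
    - {"slide": [0.443,-0.149,0.041],"spin": -90}
    - {"slide": [0.443,-0.149,0.041],"spin": -90}
    - {"slide": [0.443,-0.149,0.041],"spin": -90}
    - {"slide": [0.443,-0.149,0.041],"spin": -90}
    - {"slide": [0.443,-0.149,0.041],"spin": -90}
    - {"slide": [0.443,-0.149,0.041],"spin": -90}
    - {"slide": [0.443,-0.149,0.041],"spin": -90}
    - {"slide": [0.443,-0.149,0.041],"spin": -90}
    - {"slide": [0.443,-0.149,0.041],"spin": -90}
    - {"slide": [0.443,-0.149,0.041],"spin": -90}
  gripper: 0.0

```text
time_s: 1.3
position: [0.5556, -0.3011, 0.1988]
ee_rot: [[-0.294, 0.956, -0.002], [0.956, 0.294, 0.002], [0.003, -0.001, -1.0]]
ft_force: [0.4, -0.3, -0.6]
grip_width: 0.5
```

```bash
cat >> h.py <<'E'
def wproj(s,p):
    c=r.camera_model('wrist');H=c['hand_eye'];t=s['ee_rot'].T@(np.array(p)-s['position'])
    q=H[:3,:3].T@(t-H[:3,3]);v=np.array([q[0],-q[1],-q[2]]);th=np.arctan2(np.hypot(v[0],v[1]),v[2]);k=c['fx']*th/np.hypot(v[0],v[1])
    return c['cx']+k*v[0],c['cy']+k*v[1]
def shot(fn,pts,sc=1.5):
    s=r.sense();im=r.get_image('wrist')[:,:,::-1].copy();im=cv2.resize(im,None,fx=sc,fy=sc,interpolation=cv2.INTER_CUBIC)
    for p in pts:
        u=wproj(s,p);cv2.drawMarker(im,(int(u[0]*sc),int(u[1]*sc)),(255,0,255),0,12,1)
    cv2.imwrite(fn,im)
E
python3 - <<'E'
from h import *
c,sn=np.cos(.385),np.sin(.385);Y=np.array([-sn,c,0])
C=np.array([.5208,-.2163,0])
shot('pics/w1.png',[C+Y*.0925+[0,0,.079],C-Y*.0925+[0,0,.079],C+[0,0,.085],C+Y*.035+[0,0,.085],C-Y*.035+[0,0,.085]])
E
```

```text
(no output)
```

View pics/w1.png

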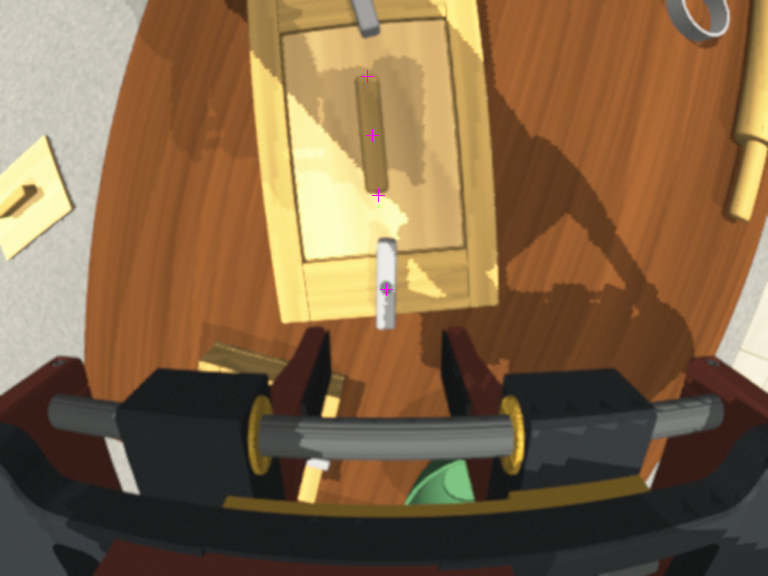

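The marked predictions land on the B pivot (386,289) and on the handle (372,135), to about 1 mm. I'll descend, grip, turn B clockwise by about 82°, and open.

arm_command:
  series:
    - {"slide": [-0.001,0,0.04],"spin": 0}
    - {"slide": [-0.001,0,0.08],"spin": 0}
    - {"slide": [-0.001,0,0.1],"spin": 0}
    - {"slide": [-0.001,0,0.117],"spin": 0}
    - {"slide": [-0.001,0,0.117],"spin": 0}

```text
time_s: 1.85
position: [0.5537, -0.3022, 0.0793]
ee_rot: [[-0.288, 0.958, -0.005], [0.958, 0.288, 0.005], [0.006, -0.004, -1.0]]
ft_force: [-1.7, -0.2, -0.0]
grip_width: 0.501
```

arm_command:
  series:
    - {"slide": [0,0,0]}
    - {"slide": [0,0,0]}
    - {"slide": [0,0,0]}
    - {"slide": [0,0,0]}
    - {"slide": [0,0,0]}
    - {"slide": [0,0,0]}
  gripper: 1.0

```text
validation failed for argument at $.se...
```

arm_command:
  series:
    - {"slide": [0,0.001,-0.002],"spin": 0}
    - {"slide": [0,0.001,-0.002],"spin": 0}
    - {"slide": [0,0.001,-0.002],"spin": 0}
    - {"slide": [0,0.001,-0.002],"spin": 0}
    - {"slide": [0,0.001,-0.002],"spin": 0}
    - {"slide": [0,0.001,-0.002],"spin": 0}
  gripper: 1.0

```text
time_s: 2.45
position: [0.5558, -0.3019, 0.0825]
ee_rot: [[-0.289, 0.957, -0.002], [0.957, 0.289, 0.004], [0.004, -0.001, -1.0]]
ft_force: [4.3, 1.1, 2.5]
grip_width: 0.135
```

Width 0.135 is 12 mm, so the bar is gripped. Turning it now.

arm_command:
  series:
    - {"slide": [0,0,0],"spin": 8}
    - {"slide": [0,0,0],"spin": 16}
    - {"slide": [0,0,0],"spin": 24}
    - {"slide": [0,0,0],"spin": 32}
    - {"slide": [0,0,0],"spin": 40}
    - {"slide": [0,0,0],"spin": 48}
    - {"slide": [0,0,0],"spin": 56}
    - {"slide": [0,0,0],"spin": 64}
    - {"slide": [0,0,0],"spin": 72}
    - {"slide": [0,0,0],"spin": 78}
    - {"slide": [0,0,0],"spin": 82}
    - {"slide": [0,0,0],"spin": 82}

```text
time_s: 3.65
position: [0.5552, -0.3017, 0.0825]
ee_rot: [[0.908, 0.419, -0.004], [0.419, -0.908, 0.004], [-0.002, -0.006, -1.0]]
ft_force: [-2.5, 2.6, 1.8]
grip_width: 0.133
```

arm_command:
  series:
    - {"slide": [0,0,0],"spin": 0}
    - {"slide": [0,0,0],"spin": 0}
    - {"slide": [0,0,0],"spin": 0}
    - {"slide": [0,0,0],"spin": 0}
    - {"slide": [0,0,-0.03],"spin": 0}
    - {"slide": [0,0,-0.08],"spin": 0}
    - {"slide": [0,0,-0.1],"spin": 0}
    - {"slide": [0,0,-0.1],"spin": 0}
  gripper: 0.0

```text
time_s: 4.45
position: [0.5571, -0.303, 0.1878]
ee_rot: [[0.908, 0.419, 0.003], [0.419, -0.908, -0.0], [0.003, 0.001, -1.0]]
ft_force: [-0.2, -0.3, -0.0]
grip_width: 0.504
```

arm_command:
  series:
    - {"slide": [0.008,-0.186,0],"spin": -95}
    - {"slide": [0.008,-0.186,0],"spin": -95}
    - {"slide": [0.008,-0.186,0],"spin": -95}
    - {"slide": [0.008,-0.186,0],"spin": -95}
    - {"slide": [0.008,-0.186,0],"spin": -95}
    - {"slide": [0.008,-0.186,0],"spin": -95}
    - {"slide": [0.008,-0.186,0],"spin": -95}
    - {"slide": [0.008,-0.186,0],"spin": -95}
    - {"slide": [0.008,-0.186,0],"spin": -95}
    - {"slide": [0.008,-0.186,0],"spin": -95}
    - {"slide": [0.008,-0.186,0],"spin": -95}
    - {"slide": [0.008,-0.186,0],"spin": -95}

```text
time_s: 5.65
position: [0.4859, -0.1307, 0.1857]
ee_rot: [[-0.498, 0.867, 0.001], [0.867, 0.498, 0.001], [0.0, 0.001, -1.0]]
ft_force: [-0.3, 0.5, 0.5]
grip_width: 0.496
```

```bash
python3 - <<'E'
from h import *
c,sn=np.cos(.385),np.sin(.385);Y=np.array([-sn,c,0])
C=np.array([.5208,-.2163,0])
s=r.sense();print(s['time_s'],s['joint_pos'],toolrel(C+Y*.0925+[0,0,.082]))
shot('pics/w2.png',[C+Y*.0925+[0,0,.079],C-Y*.0925+[0,0,.079]])
t=r.get_image('top')[105:205,265:395,::-1];cv2.imwrite('pics/t2.png',cv2.resize(t,None,fx=6,fy=6,interpolation=2))
E
```

```text
5.65 [-3.30861684e-01 -1.75245355e-01  1.58850139e+00  9.14005585e-04
  1.72771154e+00 -8.51951637e-01] [-2.51046750e-06  2.82809833e-05  1.03672218e-01]
```

View pics/w2.png

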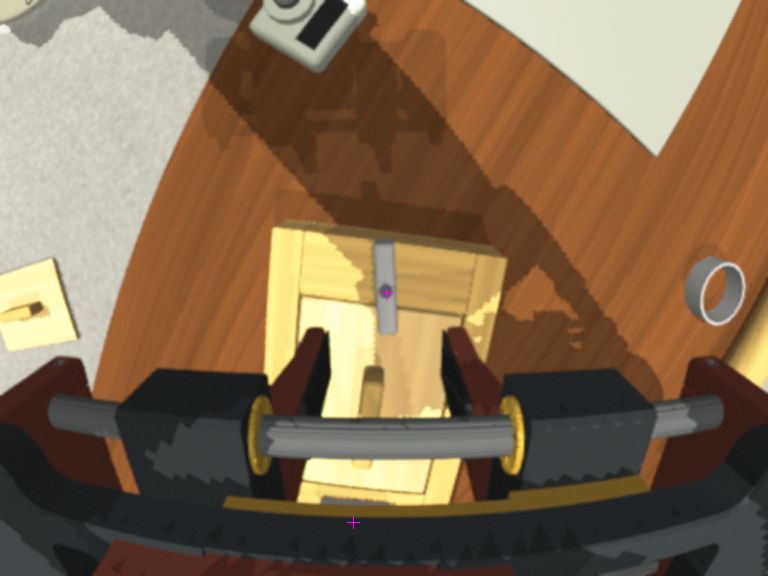

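The marker sits on A's pivot (387,292), and the jaws line up with the bar. I'll grip A and turn it the same way.

arm_command:
  series:
    - {"slide": [0,0,0.04],"spin": 0}
    - {"slide": [0,0,0.08],"spin": 0}
    - {"slide": [0,0,0.095],"spin": 0}
    - {"slide": [0,0,0.103],"spin": 0}
    - {"slide": [0,0,0.103],"spin": 0}
    - {"slide": [0,0,0.103],"spin": 0}

```text
time_s: 6.35
position: [0.4872, -0.1309, 0.0852]
ee_rot: [[-0.493, 0.87, 0.004], [0.87, 0.493, -0.0], [-0.002, 0.003, -1.0]]
ft_force: [-1.0, -0.2, 0.4]
grip_width: 0.499
```

arm_command:
  series:
    - {"slide": [0,0,0],"spin": 0}
    - {"slide": [0,0,0],"spin": 0}
    - {"slide": [0,0,0],"spin": 0}
    - {"slide": [0,0,0],"spin": 0}
    - {"slide": [0,0,0],"spin": 0}
    - {"slide": [0,0,0],"spin": 0}
  gripper: 1.0

```text
time_s: 6.95
position: [0.4865, -0.1314, 0.0855]
ee_rot: [[-0.493, 0.87, 0.002], [0.87, 0.493, -0.001], [-0.002, 0.002, -1.0]]
ft_force: [-5.2, -1.4, 4.6]
grip_width: 0.137
```

arm_command:
  series:
    - {"slide": [0,0,0],"spin": 8}
    - {"slide": [0,0,0],"spin": 16}
    - {"slide": [0,0,0],"spin": 24}
    - {"slide": [0,0,0],"spin": 32}
    - {"slide": [0,0,0],"spin": 40}
    - {"slide": [0,0,0],"spin": 48}
    - {"slide": [0,0,0],"spin": 56}
    - {"slide": [0,0,0],"spin": 64}
    - {"slide": [0,0,0],"spin": 72}
    - {"slide": [0,0,0],"spin": 80}
    - {"slide": [0,0,0],"spin": 88}
    - {"slide": [0,0,0],"spin": 93}

```text
time_s: 8.15
position: [0.4845, -0.1308, 0.0855]
ee_rot: [[0.897, 0.442, -0.003], [0.442, -0.897, 0.0], [-0.002, -0.001, -1.0]]
ft_force: [-10.6, 2.4, 7.1]
grip_width: 0.132
```

arm_command:
  series:
    - {"slide": [0,0,0],"spin": 0}
    - {"slide": [0,0,0],"spin": 0}
    - {"slide": [0,0,0],"spin": 0}
    - {"slide": [0,0,0],"spin": 0}
    - {"slide": [0,0,-0.03],"spin": 0}
    - {"slide": [0,0,-0.08],"spin": 0}
    - {"slide": [0,0,-0.1],"spin": 0}
    - {"slide": [0,0,-0.1],"spin": 0}
  gripper: 0.0

```text
time_s: 8.95
position: [0.4865, -0.1314, 0.1899]
ee_rot: [[0.897, 0.442, 0.005], [0.442, -0.897, -0.002], [0.003, 0.004, -1.0]]
ft_force: [0.3, 0.3, -0.3]
grip_width: 0.497
```

arm_command:
  series:
    - {"slide": [-0.006,0.091,0],"spin": -86}
    - {"slide": [-0.006,0.091,0],"spin": -86}
    - {"slide": [-0.006,0.091,0],"spin": -86}
    - {"slide": [-0.006,0.091,0],"spin": -86}
    - {"slide": [-0.006,0.091,0],"spin": -86}
    - {"slide": [-0.006,0.091,0],"spin": -86}
    - {"slide": [-0.006,0.091,0],"spin": -86}
    - {"slide": [-0.006,0.091,0],"spin": -86}
    - {"slide": [-0.006,0.091,0],"spin": -86}
    - {"slide": [-0.006,0.091,0],"spin": -86}
    - {"slide": [-0.006,0.091,0],"spin": -86}
    - {"slide": [-0.006,0.091,0],"spin": -86}

```text
time_s: 10.15
position: [0.521, -0.2155, 0.1889]
ee_rot: [[-0.375, 0.927, 0.003], [0.927, 0.375, -0.001], [-0.002, 0.002, -1.0]]
ft_force: [-0.1, -0.2, 0.2]
grip_width: 0.498
```

```bash
python3 - <<'E'
from h import *
c,sn=np.cos(.385),np.sin(.385);Y=np.array([-sn,c,0])
C=np.array([.5208,-.2163,0])
print(toolrel(C+[0,0,.081]))
shot('pics/w3.png',[C+Y*.0925+[0,0,.079],C+Y*.035+[0,0,.085]],1)
s=r.get_image('scene')[120:220,130:260,::-1]
a=cv2.imread('pics/w3.png');s=cv2.resize(s,(499,384),interpolation=2)
cv2.imwrite('pics/c3.png',cv2.resize(np.hstack([a[:, 60:460],s]),(800,341)))
E
```

```text
[-0.00041829 -0.00078742  0.10787811]
```

View pics/c3.png

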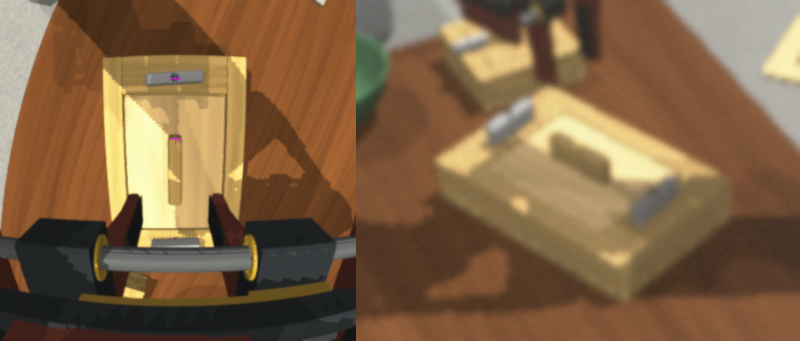

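Both buttons stand square across the frame: A at (175,78), B at (175,242). The panel is still in place, with its handle end at (175,138) on the prediction. Now I'll grip the handle.

arm_command:
  series:
    - {"slide": [0,-0.001,0.04],"spin": 0}
    - {"slide": [0,-0.001,0.08],"spin": 0}
    - {"slide": [0,-0.001,0.1],"spin": 0}
    - {"slide": [0,-0.001,0.107],"spin": 0}
    - {"slide": [0,-0.001,0.107],"spin": 0}
    - {"slide": [0,-0.001,0.107],"spin": 0}

```text
time_s: 10.85
position: [0.5214, -0.2165, 0.0842]
ee_rot: [[-0.375, 0.927, 0.006], [0.927, 0.375, -0.003], [-0.005, 0.004, -1.0]]
ft_force: [0.7, 0.3, -0.9]
grip_width: 0.5
```

arm_command:
  series:
    - {"slide": [0,0,0],"spin": 0}
    - {"slide": [0,0,0],"spin": 0}
    - {"slide": [0,0,0],"spin": 0}
    - {"slide": [0,0,0],"spin": 0}
    - {"slide": [0,0,0],"spin": 0}
    - {"slide": [0,0,0],"spin": 0}
  gripper: 1.0

```text
time_s: 11.45
position: [0.5216, -0.2166, 0.0846]
ee_rot: [[-0.375, 0.927, 0.006], [0.927, 0.375, -0.003], [-0.005, 0.005, -1.0]]
ft_force: [0.8, -0.7, 2.7]
grip_width: 0.155
```

arm_command:
  series:
    - {"slide": [0,0,-0.01],"spin": 0}
    - {"slide": [0,0,-0.03],"spin": 0}
    - {"slide": [0,0,-0.05],"spin": 0}
    - {"slide": [0,0,-0.07],"spin": 0}
    - {"slide": [0,0,-0.09],"spin": 0}
    - {"slide": [0,0,-0.1],"spin": 0}
    - {"slide": [0,0,-0.1],"spin": 0}

```text
time_s: 12.15
position: [0.5215, -0.2165, 0.1865]
ee_rot: [[-0.375, 0.927, 0.009], [0.927, 0.375, -0.004], [-0.008, 0.007, -1.0]]
ft_force: [-0.7, 0.6, -1.6]
grip_width: 0.153
```

arm_command:
  series:
    - {"slide": [0.028,0.011,0],"spin": 0}
    - {"slide": [0.063,0.026,0],"spin": 0}
    - {"slide": [0.1,0.041,0],"spin": 0}
    - {"slide": [0.138,0.056,0],"spin": 0}
    - {"slide": [0.176,0.072,0],"spin": 0}
    - {"slide": [0.214,0.088,0],"spin": 0}
    - {"slide": [0.252,0.103,0],"spin": 0}
    - {"slide": [0.288,0.118,0],"spin": 0}
    - {"slide": [0.32,0.131,0],"spin": 0}
    - {"slide": [0.345,0.141,0],"spin": 0}
    - {"slide": [0.357,0.146,0],"spin": 0}
    - {"slide": [0.357,0.146,0],"spin": 0}

```text
time_s: 13.35
position: [0.5223, 0.1702, 0.1836]
ee_rot: [[-0.377, 0.926, 0.007], [0.926, 0.377, -0.005], [-0.007, 0.005, -1.0]]
ft_force: [-0.3, -0.4, -2.2]
grip_width: 0.154
```

```bash
python3 - <<'E'
from h import *
s=r.sense();print(s['time_s'],s['position'],s['ee_rot'].round(4).tolist(),s['grip_width'],s['ft_force'])
a=r.get_image('scene')[100:340,120:340,::-1];b=r.get_image('top')[90:230,110:300,::-1]
cv2.imwrite('pics/c4.png',np.hstack([cv2.resize(a,(440,480)),cv2.resize(b,(360,480*1))[:, :]]))
E
```

```text
13.35 [0.52234859 0.17017506 0.18360543] [[-0.3774, 0.926, 0.0073], [0.926, 0.3774, -0.0049], [-0.0073, 0.0049, -1.0]] 0.15366569163392993 [-0.34448398 -0.36387661 -2.21460156]
```

View pics/c4.png

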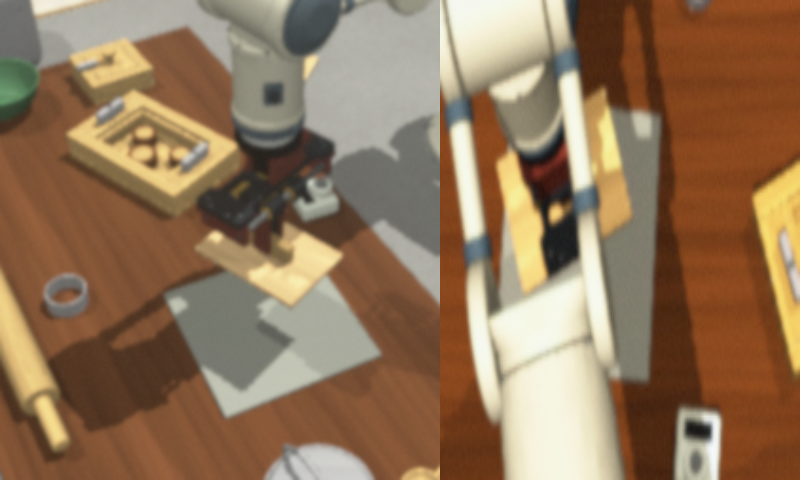

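The panel hangs level over the mat at (270,260) in the left view. Both buttons are still aside and the box is open. Lowering it.

arm_command:
  series:
    - {"slide": [0,0,0.03],"spin": 0}
    - {"slide": [0,0,0.06],"spin": 0}
    - {"slide": [0,0,0.085],"spin": 0}
    - {"slide": [0,0,0.1],"spin": 0}
    - {"slide": [0,0,0.11],"spin": 0}
    - {"slide": [0,0,0.118],"spin": 0}
    - {"slide": [0,0,0.123],"spin": 0}
    - {"slide": [0,0,0.127],"spin": 0}
    - {"slide": [0,0,0.127],"spin": 0}
    - {"slide": [0,0,0.127],"spin": 0}

```text
time_s: 14.45
position: [0.5241, 0.1678, 0.0578]
ee_rot: [[-0.375, 0.927, 0.009], [0.927, 0.375, -0.005], [-0.008, 0.007, -1.0]]
ft_force: [-0.5, -0.9, -0.8]
grip_width: 0.161
```

arm_command:
  series:
    - {"slide": [0,0,0.001],"spin": 0}
    - {"slide": [0,0,0.002],"spin": 0}
    - {"slide": [0,0,0.003],"spin": 0}
    - {"slide": [0,0,0.004],"spin": 0}
    - {"slide": [0,0,0.004],"spin": 0}

```text
time_s: 14.95
position: [0.5242, 0.1678, 0.0539]
ee_rot: [[-0.375, 0.927, 0.009], [0.927, 0.375, -0.005], [-0.008, 0.007, -1.0]]
ft_force: [0.4, 0.9, -0.9]
grip_width: 0.153
```

arm_command:
  series:
    - {"slide": [0,0,0.001],"spin": 0}
    - {"slide": [0,0,0.002],"spin": 0}
    - {"slide": [0,0,0.002],"spin": 0}

```text
time_s: 15.25
position: [0.5243, 0.1678, 0.0536]
ee_rot: [[-0.375, 0.927, 0.01], [0.927, 0.375, -0.005], [-0.008, 0.007, -1.0]]
ft_force: [-2.9, -1.2, 7.5]
grip_width: 0.159
```

The +7.5 N reading shows it has made contact. Now release gently, rise and check.

arm_command:
  series:
    - {"slide": [0,0,0],"spin": 0}
    - {"slide": [0,0,0],"spin": 0}
    - {"slide": [0,0,0],"spin": 0}
    - {"slide": [0,0,0],"spin": 0}
    - {"slide": [0,0,0],"spin": 0}
    - {"slide": [0,0,-0.02],"spin": 0}
    - {"slide": [0,0,-0.05],"spin": 0}
    - {"slide": [0,0,-0.09],"spin": 0}
    - {"slide": [0,0,-0.13],"spin": 0}
    - {"slide": [0,0,-0.15],"spin": 0}
    - {"slide": [0,0,-0.15],"spin": 0}
  gripper: 0.0

```text
time_s: 16.35
position: [0.5242, 0.1689, 0.2078]
ee_rot: [[-0.375, 0.927, 0.017], [0.927, 0.375, -0.003], [-0.009, 0.014, -1.0]]
ft_force: [-0.2, -0.2, 0.4]
grip_width: 0.499
```

arm_command:
  series:
    - {"slide": [-0.04,-0.016,0],"spin": 0}
    - {"slide": [-0.08,-0.032,0],"spin": 0}
    - {"slide": [-0.12,-0.048,0],"spin": 0}
    - {"slide": [-0.16,-0.065,0],"spin": 0}
    - {"slide": [-0.19,-0.077,0],"spin": 0}
    - {"slide": [-0.19,-0.077,0],"spin": 0}
    - {"slide": [-0.19,-0.077,0],"spin": 0}

```text
time_s: 17.05
position: [0.5237, -0.0364, 0.2065]
ee_rot: [[-0.374, 0.927, 0.014], [0.928, 0.374, -0.002], [-0.007, 0.012, -1.0]]
ft_force: [0.2, 0.5, -0.5]
grip_width: 0.501
```

```bash
python3 - <<'E'
from h import *
s=r.sense();print(s['time_s'],s['position'],s['ft_force'],np.abs(s['dq']).max())
print('handle expected top px',proj('top',(.5243,.1678,.054)))
a=r.get_image('scene')[100:340,120:340,::-1];b=r.get_image('top')[90:230,110:300,::-1]
cv2.imwrite('pics/c5.png',np.hstack([cv2.resize(a,(330,360)),cv2.resize(b,(470,360))]))
E
```

```text
17.05 [ 0.52369038 -0.03635759  0.20654632] [ 0.20025772  0.54320441 -0.54345041] 0.03514243236756783
handle expected top px (np.float64(181.904244725885), np.float64(154.78416330520702))
```

View pics/c5.png

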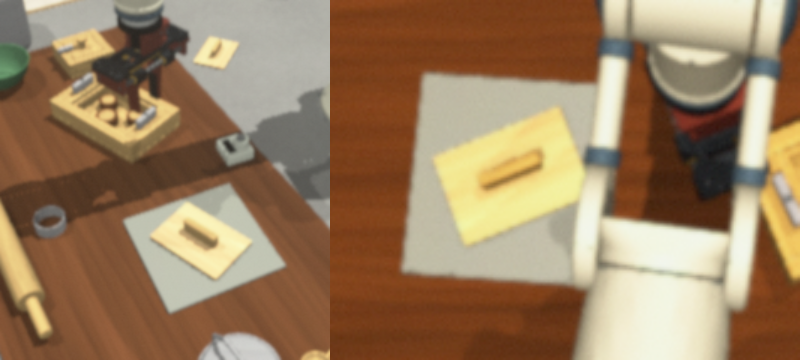

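The panel lies flat, handle up, in the middle of the mat. In the top image its handle is at (183,156) against an expected (182,155). Both buttons are still square across and the gripper is clear. Handing in.

```bash
python3 -c "
from station import r
print(r.sign_off())"
```

```text
the job is handed in; nothing more can be done
None
```

The job is done and handed in at about 17 s of the 61 s allowed. I turned both buttons about a quarter turn clockwise by gripping each bar at its pivot. Then I lifted the panel by its handle, lowered it onto the mat until it touched (7.5 N) and released it.

- **Buttons:** the last picture shows both still square across. The jaw angles at release put them about 1.5 rad from holding; I had no joint reading.
- **Panel:** it lies flat with the handle up. The handle is within about 1–2 pixels (3–5 mm) of where I expected it in the top image, and about 2 mm from the mat centre I measured.
- **Robot:** the gripper is clear of everything, 0.2 m up, with wrist force readings within ±0.6 N.
- **What disagreed:** the mat measured about 212 mm across instead of 220 mm, so its centre may be a few millimetres off, well within the 40 mm limit. One early gripper call was refused because it left out the spin value, and nothing moved.

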